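# Pack and latch a handset transit case

### The arm

A 6-joint arm with a two-finger parallel gripper is mounted at the origin on the work surface. World frame = base frame: x ahead of the robot, y to its left, z up, the work surface at z = 0. Lengths are in mm, angles in rad, forces in N, time in s.
With the tool pointing down it reaches from about 350 to 875 mm from the base axis. Payload 4.2 kg.
Tool frame: the origin (TCP) lies at the very end of the fingers, on their centre line; the grasp point (between the pads) lies 19 mm behind it; z points along the fingers, y is the line along which they close (so a half turn about z gives the same grasp; the last joint's range is limited). The gripper opens to 85 mm and grips with 20 to 120 N. Pads are 22 mm wide; open, the fingers measure 114 mm over their backs; the gripper's body (76 mm by 85 mm) begins 54 mm behind the grasp point. The pads swing forward as they close: fully open they stand 13 mm farther back than shut.
Start: joints at [-0.937, 0.385, 0.008, 0, -1.194, -0.259], TCP at [228.818, -581.585, 231.312] pointing down, gripper open.
Joint ranges: [-3.14, 3.14], [-1.21, 2.06], [-1.07, 1.41], [-3.16, 2.05], [-2.99, -0.16], [-3.1, 3.1]. Speed limits (rad/s): [2.79, 2.79, 3.14, 3.14, 3.14, 3.14].

### API

Orientations are given as a unit quaternion [x, y, z, w].
In Python, from bench import read_state, get_image, get_calibration, job_done gives the robot as it stands.
- The arm moves only by the shell command python3 -m creep 'ROWS'. ROWS is a JSON object of lists of equal length, an entry for each row: "translation": the shift along the world's x, y, z in cm, a list of three; "delta_rot": the turn, a rotation vector about the world's x, y, z in degrees, a list of three; "hand": the finger opening in cm, from 0 to 8.54. A call has 1 to 8 rows; each row is the pose to reach, as a shift and turn from the pose commanded when the call began; what a row does not reach only later rows make up. A row lasts 1/8 s, in which the tool goes at most 62.5 mm and 10.7 degrees, less where a joint would pass 70% of its speed; a pose out of reach is approached as far as the arm can. A call with a gripper value outside its range is refused whole. The fingers move at their own pace and stop on an object; the grip force is fixed at half the most. Time passes only in rows, so rows that repeat a pose let the fingers close. It gives the time, the measured TCP pose, the force, the opening and the grip force at its end, in the units of the state.
- read_state(): the state, without advancing time (a new reading comes with each control period).
- get_image(name): name is "scene" or "top" or "wrist"; returns (picture, depth): 400x640x3 uint8, red, green, blue; 400x640 float32, mm along the optical axis (not along the pixel's ray), 0 where there is no reading.
- get_calibration(name): a dict with "intrinsics" (3x3 intrinsics, pixels), "xyz" and "attitude" of the camera in the world. Camera axes: x right, y down, z forward; pixel columns grow to the right and rows downward; lengths in mm; the calibration is good to about 2 mm. The wrist camera is an equidistant fisheye: a pixel r from the principal point sees the ray r / f radians off the axis. A picture is of the moment at which its call begins: read the wrist's pose just before it. get_calibration takes no time and is no camera call; for the wrist camera it gives the pose at the moment of the call.
- job_done(): hands the job in; it is judged then, once.
The state is a dict: "clock": time; "joints": joint angles; "joint_vel": joint speeds; "joint_efforts": joint torques, N m; "position": TCP position; "ee_rot": TCP orientation; "contact_force": force on the tool from outside, world axes, zero at the start; "wrist_torque": the same for the moment, N m; "gripper_width": finger opening in mm; "grasp_force": force on a finger pad.
Only numpy, scipy, OpenCV 4.12 (cv2) and the standard library are available. Lean on these libraries where they do the work, as an engineer would, in place of code of your own. Each camera call takes 0.05 s, during which the arm holds its last target. There are 200 camera calls.

### The job

Take the red blanking block out of the transit case and lay it in the black tray, then lay every loose grey handset unit from the bench top flat in a nest of its own in the case; the black unit with the yellow cross is a reject and stays on the bench where it is. Then set the loose white cover on the case so that it sits level and fully down, and only then swing both yellow hasps over until they lie flat on the cover, over its studs. Do not knock over or shove the bottle, the jar or the roll of tape.

Things in the scene. Friction and masses are not known exactly. Their poses are not given: they have to be found in the camera images.
- case: fixed open aluminium transit case, outside 196 (x) x 220 (y) x 50 (z) mm, walls 6 mm, inner floor at 10 mm. Origin at bench level under its centre, long side along y. Four blue-marked nests inside, bounded by tabs 8 mm high, about 3 mm play round a unit; tabs begin 31 mm from the middle of a nest's long sides, so fingers fit there (31 mm to the outer wall, 38 mm to the next unit)
- nest0 (a point): centre of a nest's floor (10 mm above the case's underside); a unit lies in it with its y along the case's y, either way round
- nest1 (a point): centre of a nest's floor (10 mm above the case's underside); a unit lies in it with its y along the case's y, either way round
- nest2 (a point): centre of a nest's floor (10 mm above the case's underside); a unit lies in it with its y along the case's y, either way round
- nest3 (a point): centre of a nest's floor (10 mm above the case's underside); a unit lies in it with its y along the case's y, either way round
- rim (a point): centre of the case's mouth, at rim height (50 mm)
- hasp_left (a joint): angle of the yellow hasp at the case's left (+y) end: 0 = closed, flat on the cover, window over its stud; grows as it swings up and outward about the case's x; 1.57 = upright, beyond that it leans outward and stays open; stop at 2.4. Tipped inward past upright it falls shut. Plate 46 wide, 64 long, 6 mm thick, 28 x 28 mm window
- hasp_right (a joint): angle of the yellow hasp at the case's right (-y) end: 0 = closed, flat on the cover, window over its stud; grows as it swings up and outward about the case's x; 1.57 = upright, beyond that it leans outward and stays open; stop at 2.4. Tipped inward past upright it falls shut. Plate 46 wide, 64 long, 6 mm thick, 28 x 28 mm window
- hasp_left_hinge (a point): middle of that hasp's hinge axis: 118 mm from the case's centre along y, 60 mm above the case's underside
- hasp_right_hinge (a point): middle of that hasp's hinge axis: 118 mm from the case's centre along y, 60 mm above the case's underside
- cover: loose white cover plate 196 (x) x 220 (y) x 6 mm over a black locating lip 8 mm deep (177 x 201 mm, 3.5 mm play each way in the case); steel studs 14 mm high 78 mm from the middle at both ends, black bar handle; 300 g. Origin under the lip's centre; seated, it is 42 mm above the case's underside; either way round
- cover_handle (a point): middle of the cover's bar handle: bar 14 (x) x 90 (y) x 14 (z) mm along the cover's y, its middle 52 mm above the cover's origin; clear space of 31 mm below the bar
- unit0: grey handset unit, a rigid flat block 42 (x) x 90 (y) x 18 (z) mm, green screen and copper strip on top, 120 g; may be absent. Origin under its centre, long side along its y, z up
- unit1: grey handset unit, a rigid flat block 42 (x) x 90 (y) x 18 (z) mm, green screen and copper strip on top, 120 g; may be absent. Origin under its centre, long side along its y, z up
- unit2: grey handset unit, a rigid flat block 42 (x) x 90 (y) x 18 (z) mm, green screen and copper strip on top, 120 g; may be absent. Origin under its centre, long side along its y, z up
- unit3: grey handset unit, a rigid flat block 42 (x) x 90 (y) x 18 (z) mm, green screen and copper strip on top, 120 g; may be absent. Origin under its centre, long side along its y, z up
- blank0: red blanking block, 42 (x) x 90 (y) x 18 (z) mm, two black dots on top, 90 g, lying in one of the nests at the start; one of blank0 and blank1 is absent. Origin under its centre
- blank1: red blanking block, 42 (x) x 90 (y) x 18 (z) mm, two black dots on top, 90 g, lying in one of the nests at the start; one of blank0 and blank1 is absent. Origin under its centre
- tray: black parts tray for the red blanks, fixed; outside 105 (x) x 150 (y) mm, floor and walls 4 mm thick, walls 14 mm high. Origin under its centre
- reject: rejected unit: same size as a handset unit but black, with a yellow cross on its top; stays on the bench. Origin under its centre
- spray: bystander: blue bottle, 52 mm thick, 130 mm high; origin under its centre
- tape: bystander: orange roll of tape, 84 mm across, 24 mm high; origin under its centre
- jar: bystander: amber jar 56 mm thick, 60 mm high; origin under its centre
Mind the look-alikes: they are no part of the job. Leave any brown look-alike of the blank1 alone. Leave any purple look-alike of the unit1 alone.

How it is judged:
By the outcome, as a careful person would: the job done as asked, in the order asked, and still so for the second after the job is handed in, with the robot touching nothing.
Of unit0, unit1, unit2, unit3 only 2 to 4 are there at a start; the rules pass over those that are not, and their reading is None.
Of blank0, blank1 only 1 to 1 are there at a start; the rules pass over those that are not, and their reading is None.
At some moment in a run one of unit0, unit1, unit2, unit3, cover may be knocked a few centimetres aside while the robot is not near it.
Once in a run the grip may slacken for a moment while it holds something.
It also fails if it takes over 210 s, if anything falls off the work surface, if the arm or the gripper's body presses on something with over 40 N, if the wrist force passes 120 N, or if a joint passes its speed limit or range.

## Working session

There is one attempt and no reset: what is moved stays moved. The work goes in short steps, Python scripts to look and compute and a shell command to move; the robot and the scene stay as the last step left them, time stands still between calls to the robot, and variables do not carry over. Pictures are saved under pics/ and viewed, at most 14 in all, crops included, and the job is handed in when it is done.

```bash
mkdir -p pics; ls
python3 - <<'E'
from bench import *
import cv2,numpy as np
s=read_state();print(s)
for n in("top","scene"):
    p,d=get_image(n);cv2.imwrite(f"pics/{n}0.png",cv2.cvtColor(p,cv2.COLOR_RGB2BGR));np.save(f"pics/{n}0.npy",d)
    print(n,get_calibration(n))
print(get_calibration("wrist"))
E
```

```text
pics
{'clock': 0.0, 'joints': array([-9.37407574e-01,  3.85545652e-01,  6.60108886e-03, -5.14551200e-04,
       -1.19397560e+00, -2.58630264e-01]), 'joint_vel': array([ 0.00068894, -0.00066627,  0.00194614, -0.00153167,  0.00079427,
        0.00095634]), 'joint_efforts': array([-2.31092563e-04, -3.92282546e+01,  1.88396144e+01,  4.18635875e+00,
       -4.70329978e-03,  1.03878361e-05]), 'position': array([ 228.60108242, -581.05747803,  230.21616749]), 'ee_rot': array([-1.86191284e-01,  9.82512911e-01,  1.06118646e-03, -2.42345841e-04]), 'contact_force': array([ 0.40843924, -0.13321322,  0.71867877]), 'wrist_torque': array([-0.03833028,  0.07519775,  0.01004931]), 'grasp_force': 0.0, 'gripper_width': 84.98855982219757}
top {'intrinsics': array([[364.5928337 ,   0.        , 317.1596394 ],
       [  0.        , 364.5928337 , 196.68841858],
       [  0.        ,   0.        ,   1.        ]]), 'xyz': array([ 389.69490432,   90.18256541, 1121.85397627]), 'attitude': array([-0.70139468,  0.70820087, -0.05866101,  0.05528042])}
scene {'intrinsics': array([[487.61743903,   0.        , 322.15802976],
       [  0.        , 487.61743903, 200.87134527],
       [  0.        ,   0.        ,   1.        ]]), 'xyz': array([1511.50994309, -368.51923756, 1240.44978295]), 'attitude': array([ 0.78684256,  0.49991114, -0.19096401, -0.30740914])}
{'intrinsics': array([[309.70691629,   0.        , 322.11787608],
       [  0.        , 309.70691629, 200.52371967],
       [  0.        ,   0.        ,   1.        ]]), 'xyz': array([ 155.44986979, -610.47179964,  371.888398  ]), 'attitude': array([0.5562853 , 0.81646334, 0.12836101, 0.08635817])}
```

View pics/top0.png

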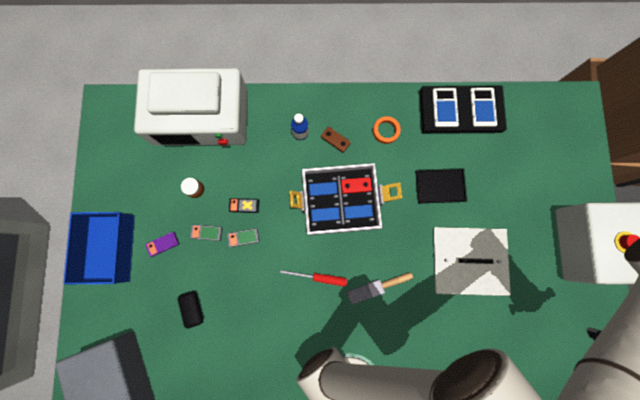

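View pics/scene0.png

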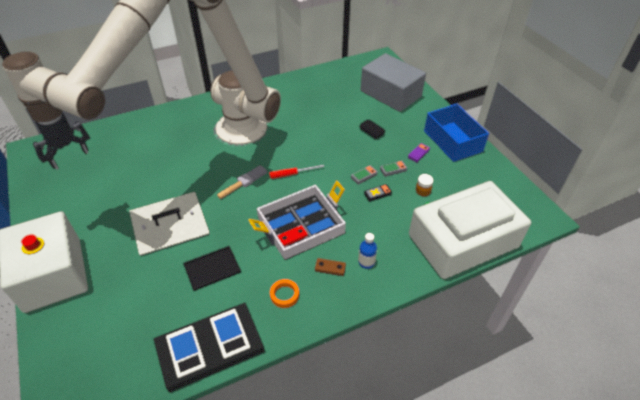

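The top view shows two grey units with green screens at (206,233) and (243,238). The other similar objects are a purple look-alike (162,244), the reject with the yellow cross (244,205) and a brown look-alike (335,138). The red blank is in the case at (357,185), the tray at (441,185) and the cover at (472,260). I'll measure these positions and check an enlarged crop.

```bash
cat > h.py <<'E'
from bench import *
import cv2,numpy as np
from scipy.spatial.transform import Rotation as R
def grab(n):
    c=get_calibration(n);p,d=get_image(n);return p,d,c
def ray(c,uv,fish=False):
    K=c["intrinsics"];uv=np.atleast_2d(np.asarray(uv,float));x=(uv[:,0]-K[0,2])/K[0,0];y=(uv[:,1]-K[1,2])/K[1,1]
    if fish:
        r=np.hypot(x,y)+1e-12;v=np.c_[np.sin(r)*x/r,np.sin(r)*y/r,np.cos(r)]
    else: v=np.c_[x,y,np.ones_like(x)]
    return R.from_quat(c["attitude"]).apply(v)
def plane(c,uv,z,fish=False):
    d=ray(c,uv,fish);o=c["xyz"];return (o+d*((z-o[2])/d[:,2])[:,None])[:,:2]
def blobs(p,lo,hi,amin=30,roi=None):
    m=cv2.inRange(cv2.cvtColor(p,cv2.COLOR_RGB2HSV),np.array(lo),np.array(hi))
    if roi: k=np.zeros_like(m);x0,y0,x1,y1=roi;k[y0:y1,x0:x1]=255;m&=k
    cs=cv2.findContours(m,cv2.RETR_EXTERNAL,cv2.CHAIN_APPROX_NONE)[0]
    return [q for q in cs if cv2.contourArea(q)>amin]
def rect(c,q,z,fish=False):
    w=plane(c,q.reshape(-1,2),z,fish).astype(np.float32);(a,b),(s,t),_=r=cv2.minAreaRect(w)
    bx=cv2.boxPoints(r);e=[bx[1]-bx[0],bx[2]-bx[1]];L=max(e,key=np.linalg.norm)
    return np.round([a,b,max(s,t),min(s,t),(np.degrees(np.arctan2(L[1],L[0])))%180],1)
def save(p,n,roi=None,f=1):
    if roi: p=p[roi[1]:roi[3],roi[0]:roi[2]]
    cv2.imwrite("pics/"+n,cv2.resize(cv2.cvtColor(p,cv2.COLOR_RGB2BGR),None,fx=f,fy=f,interpolation=cv2.INTER_CUBIC))
E
python3 - <<'E'
from h import *
p,d,c=grab("top")
save(p,"crop.png",(140,110,520,310),2.1)
H=dict(bl=((105,100,60),(125,255,255),16,(300,160,385,235)),red=((0,160,80),(8,255,255),28,(330,170,380,200)),yel=((15,120,120),(35,255,255),60,(285,160,410,235)),white=((0,0,150),(180,40,255),14,(425,220,520,300)),green=((40,40,90),(85,130,255),18,(180,215,270,255)),blk=((0,0,0),(180,255,45),14,(410,160,475,210)),case=((0,0,140),(180,50,255),50,(295,155,390,240)))
for k,(lo,hi,z,roi) in H.items():
    for q in blobs(p,lo,hi,15,roi): print(k,np.round(q.reshape(-1,2).mean(0)),rect(c,q,z))
for uv in[(206,233),(243,238),(219,240),(440,150),(472,260),(472,235),(357,185)]: print(uv,p[uv[1],uv[0]],d[uv[1],uv[0]],plane(c,uv,18),cv2.cvtColor(p[uv[1]:uv[1]+1,uv[0]:uv[0]+1],cv2.COLOR_RGB2HSV).ravel())
E
```

```text
bl [325. 214.] [516.2  60.1  88.7  41.1  93.5]
bl [358. 211.] [523.6 -41.   88.8  41.1  94.2]
bl [323. 188.] [595.3  65.9  88.5  41.1  94.3]
red [356. 185.] [603.7 -36.   92.8  46.5  94.3]
yel [295. 199.] [554.8 149.7  50.9  35.5 179.8]
yel [391. 192.] [ 575.8 -136.1   59.7   48.6  100.8]
white [485. 287.] [ 307.9 -409.3  145.1   72.4   87.6]
white [501. 236.] [ 435.1 -466.6   60.2   47.4  179.4]
white [453. 245.] [ 400.4 -345.2  157.   144.1   88.5]
green [224. 234.] [456.9 365.5 272.7 117.2  89.5]
blk [440. 186.] [ 601.7 -298.3  150.3  102.3   91.4]
case [381. 193.] [ 572.  -107.3   57.7    7.4    1.1]
case [337. 199.] [560.1  16.9 233.2 200.2  94.3]
(206, 233) [ 76 143  93] 1099.7765 [[461.51050202 420.21714464]] [ 68 119 143]
(243, 238) [ 85 152 102] 1097.6183 [[445.41939339 308.41999279]] [ 68 112 152]
(219, 240) [86 94 91] 1096.9052 [[440.14219596 380.36982987]] [79 22 94]
(440, 150) [ 72 130  99] 1158.8816 [[ 714.08738501 -302.84982547]] [ 74 114 130]
(472, 260) [18 15 18] 1050.8417 [[ 373.31216063 -376.77497271]] [150  43  18]
(472, 235) [241 240 231] 1106.1537 [[ 447.67348049 -382.60259336]] [ 27  11 241]
(357, 185) [238  54  49] 1115.7239 [[604.67878977 -39.2800067 ]] [  1 203 238]
```

View pics/crop.png

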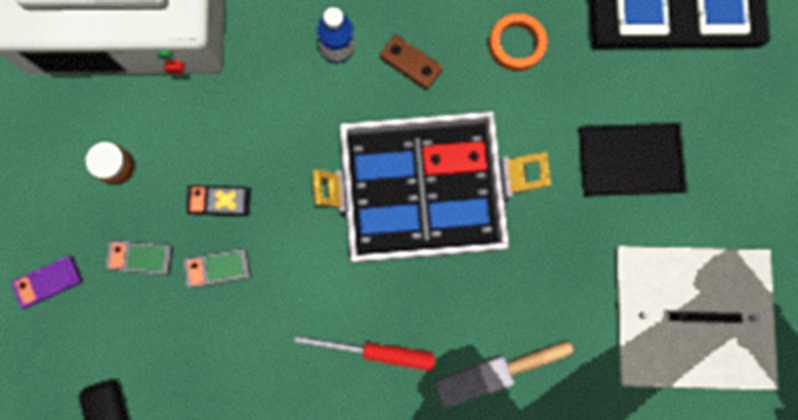

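The crop confirms it: the grey units with green screens are at (206,233) and (243,238), the red blank is in the upper-right nest, and the reject, purple and brown objects are left alone. The case centre is about (560,12) with a yaw of about 4.2°. I'll start with the red blank.

```bash
cat >> h.py <<'E'
def go(x,y,z,ang,s=None):
    "shift cm and turn deg to bring TCP to x,y,z with closing line at ang deg"
    s=s or read_state();r=R.from_quat(s["ee_rot"]);m=r.as_matrix();cur=np.degrees(np.arctan2(m[1,1],m[0,1]))
    t=(ang-cur+90)%180-90
    print("shift cm",np.round((np.array([x,y,z])-s["position"])/10,2),"turn z",round(t,1),"alt",round(t-180*np.sign(t),1),"j1,j6",np.round(s["joints"][[0,5]],2),"tilt",np.round(np.degrees(m[:2,2]),2))
E
python3 -c "
from h import *
go(603.5,-36.5,150,4.2)"
```

```text
shift cm [37.48 54.47 -8.05] turn z 72.7 alt -107.3 j1,j6 [-0.94 -0.26] tilt [-0.04  0.09]
```

```bash
python3 -m creep '{"translation":[[37.5,54.5,0],[37.5,54.5,0],[37.5,54.5,0],[37.5,54.5,0],[37.5,54.5,0],[37.5,54.5,0],[37.5,54.5,0],[37.5,54.5,0]],"delta_rot":[[0,0,10],[0,0,20],[0,0,30],[0,0,40],[0,0,50],[0,0,60],[0,0,70],[0,0,72.7]],"hand":[6,6,6,6,6,6,6,6]}'
python3 -c "
from h import *
go(603.5,-36.5,150,4.2)"
```

```text
clock: 1.15
position: [513.0, -167.7, 231.3]
ee_rot: [0.733, -0.68, 0.0, 0.0]
contact_force: [0.9, -0.7, 0.1]
gripper_width: 60.4
grasp_force: 0.0
shift cm [ 9.05 13.12 -8.13] turn z -0.1 alt 179.9 j1,j6 [-0.02  0.09] tilt [ 0. -0.]
```

```bash
python3 -m creep '{"translation":[[5,7.5,0],[9,13.1,-2],[9,13.1,-6],[9,13.1,-8],[9,13.1,-8],[9,13.1,-8]],"delta_rot":[[0,0,0],[0,0,0],[0,0,0],[0,0,0],[0,0,0],[0,0,0]],"hand":[6,6,6,6,6,6]}'
python3 - <<'E'
from h import *
p,d,c=grab("wrist");s=read_state()
save(p,"w1.png")
for q in blobs(p,(0,160,80),(8,255,255),100): print("red",q.reshape(-1,2).mean(0),rect(c,q,28,True))
for q in blobs(p,(105,100,60),(125,255,255),100): print("bl",q.reshape(-1,2).mean(0),rect(c,q,10,True))
go(603.5,-36.5,100,4.2,s)
E
```

```text
clock: 1.9
position: [602.8, -39.0, 152.4]
ee_rot: [0.732, -0.681, 0.001, -0.001]
contact_force: [0.4, 0.5, 0.7]
gripper_width: 59.7
grasp_force: 0.0
red [535.64150943 271.83018868] [336.7  42.9 101.4  36.3  80.7]
red [320.0295203  193.28782288] [604.2 -36.9  89.8  42.   94.3]
bl [320.75384615 279.66666667] [596.3  66.4  84.8  37.4  94.5]
bl [380.13836478 279.0754717 ] [531.5  61.8  86.1  15.3  99.8]
shift cm [ 0.06  0.26 -5.29] turn z 0.0 alt -180.0 j1,j6 [ 0.2  -0.13] tilt [0.15 0.01]
```

View pics/w1.png

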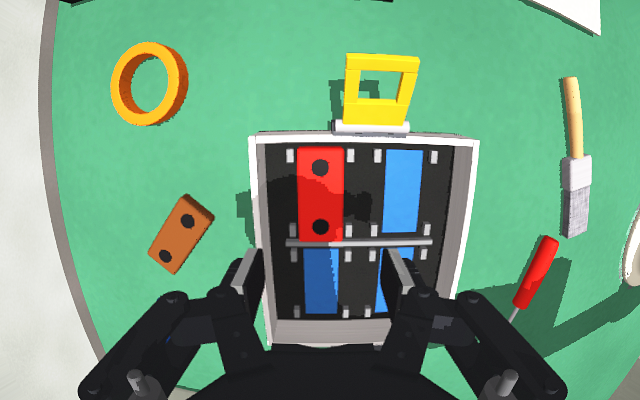

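The wrist view agrees with the top view: red is at (604,-37), pixel (320,193). Descending.

```bash
python3 -m creep '{"translation":[[0.1,0.2,-4],[0.1,0.2,-8],[0.1,0.2,-11],[0.1,0.2,-13],[0.1,0.2,-13.9],[0.1,0.2,-13.9],[0.1,0.2,-13.9]],"delta_rot":[[0,0,0],[0,0,0],[0,0,0],[0,0,0],[0,0,0],[0,0,0],[0,0,0]],"hand":[6,6,6,6,6,6,6]}'; python3 -m creep '{"translation":[[0,0,0],[0,0,0],[0,0,0],[0,0,0],[0,0,0],[0,0,0]],"delta_rot":[[0,0,0],[0,0,0],[0,0,0],[0,0,0],[0,0,0],[0,0,0]],"hand":[4.8,4,3.8,3.8,3.8,3.8]}'
```

```text
clock: 2.82
position: [604.2, -36.7, 13.8]
ee_rot: [0.732, -0.681, 0.001, -0.001]
contact_force: [0.9, 0.6, 0.7]
gripper_width: 59.8
grasp_force: 0.0
clock: 3.58
position: [604.2, -36.5, 13.6]
ee_rot: [0.733, -0.681, 0.001, -0.001]
contact_force: [-0.9, 0.1, 6.3]
gripper_width: 40.9
grasp_force: 61.4
```

```bash
python3 -m creep '{"translation":[[0,0,3],[0,0,7],[0,0,10],[-0.2,-5,10],[-0.2,-10.5,10],[-0.2,-16,10],[-0.2,-21,10],[-0.2,-26.2,10]],"delta_rot":[[0,0,0],[0,0,0],[0,0,0],[0,0,0],[0,0,0],[0,0,-1],[0,0,-2],[0,0,-2.8]],"hand":[3.5,3.5,3.5,3.5,3.5,3.5,3.5,3.5]}'; python3 -m creep '{"translation":[[0,0,0],[0,0,-5],[0,0,-8],[0,0,-10.2],[0,0,-10.4],[0,0,-10.4]],"delta_rot":[[0,0,0],[0,0,0],[0,0,0],[0,0,0],[0,0,0],[0,0,0]],"hand":[3.5,3.5,3.5,3.5,3.5,3.5]}'
```

```text
clock: 4.58
position: [600.7, -300.0, 111.7]
ee_rot: [0.715, -0.699, -0.001, 0.0]
contact_force: [1.7, 0.5, -0.6]
gripper_width: 40.7
grasp_force: 61.8
clock: 5.32
position: [601.1, -297.9, 8.0]
ee_rot: [0.716, -0.698, -0.0, 0.0]
contact_force: [0.0, 0.2, -1.3]
gripper_width: 40.4
grasp_force: 63.9
```

```bash
python3 -m creep '{"translation":[[0,0,0],[0,0,0],[0,0,0],[0,0,4],[0,0,10],[0,0,16],[-2,5,22],[-4,11,22]],"delta_rot":[[0,0,0],[0,0,0],[0,0,0],[0,0,0],[0,0,0],[0,0,0],[0,0,0],[0,0,0]],"hand":[5.6,5.6,5.6,5.6,6,7,7,7]}'; python3 -m creep '{"translation":[[-2,6,0],[-4,12,0],[-6,18,0],[-8,24,0],[-10,30,0],[-12,36,0],[-12,42,0],[-12,48,0]],"delta_rot":[[0,0,0],[0,0,0],[0,0,0],[0,0,0],[0,0,0],[0,0,0],[0,0,0],[0,0,0]],"hand":[7,7,7,7,7,7,7,7]}'
python3 -m creep '{"translation":[[0,0,0],[0,0,0]],"delta_rot":[[0,0,0],[0,0,0]],"hand":[7,7]}'
python3 - <<'E'
from h import *
s=read_state()
p,d,c=grab("wrist");save(p,"w2.png")
p,d,c=grab("top");save(p,"t2.png",(140,110,520,310),2.1)
for q in blobs(p,(0,160,80),(8,255,255),100): print("red",q.reshape(-1,2).mean(0),rect(c,q,22))
E
```

```text
clock: 6.32
position: [567.2, -202.1, 230.0]
ee_rot: [0.715, -0.699, 0.004, -0.002]
contact_force: [1.0, 1.2, 0.3]
gripper_width: 69.8
grasp_force: 0.0
clock: 7.32
position: [445.1, 280.2, 226.7]
ee_rot: [0.716, -0.698, 0.0, -0.001]
contact_force: [1.9, 0.3, 0.7]
gripper_width: 70.1
grasp_force: 0.0
clock: 7.58
position: [445.3, 278.1, 225.7]
ee_rot: [0.716, -0.698, -0.0, 0.0]
contact_force: [0.6, 0.3, 0.1]
gripper_width: 69.9
grasp_force: 0.0
red [329.52631579 279.17105263] [321.9  49.5  98.2  24.2  80.1]
red [632.53333333 241.93333333] [ 423.3 -863.2   41.3   38.8   89.4]
red [440.48780488 185.82926829] [ 599.4 -295.6   93.5   46.3   92.5]
```

View pics/w2.png

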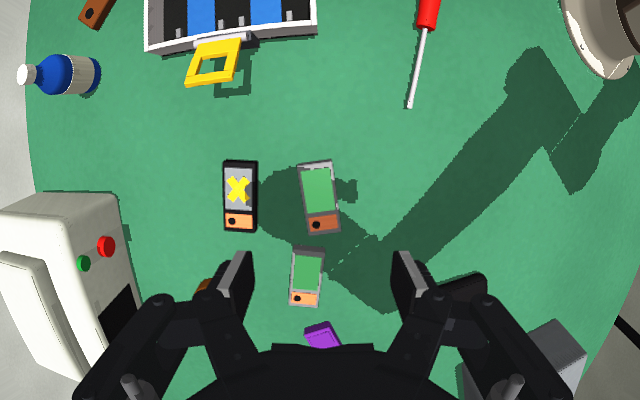

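Red is in the tray. The wrist picture shows unit B at (319,196), unit A at (305,277) and the reject at (238,195).

```bash
cat >> h.py <<'E'
def unitpose(p,c,seed,z,fish=True,n=70,dbg=None):
    "outline of a unit near seed px: pixels differing from the bench hue/sat; returns rect list"
    h=cv2.cvtColor(p,cv2.COLOR_RGB2HSV).astype(int)
    m=((h[...,1]<75)&(h[...,2]>60))|((h[...,0]<22)&(h[...,1]>60)&(h[...,2]>90))
    m=m.astype(np.uint8)*255;k=np.zeros_like(m);u,v=map(int,seed);k[max(v-n,0):v+n,max(u-n,0):u+n]=255;m&=k
    if dbg: cv2.imwrite(dbg,m)
    cs=[q for q in cv2.findContours(m,cv2.RETR_EXTERNAL,cv2.CHAIN_APPROX_NONE)[0] if cv2.contourArea(q)>40]
    return [(q.reshape(-1,2).mean(0).round(),rect(c,cv2.convexHull(q),z,fish)) for q in cs]
E
python3 - <<'E'
from h import *
p,d,c=grab("wrist")
for uv in[(319,180),(305,265),(302,200),(340,120),(275,200),(405,320),(322,222)]: print(uv,cv2.cvtColor(p[uv[1]:uv[1]+1,uv[0]:uv[0]+1],cv2.COLOR_RGB2HSV).ravel())
for x in unitpose(p,c,(315,235),18,n=85,dbg="pics/m.png"): print(*x)
p,d,c=grab("top")
for x in unitpose(p,c,(225,235),18,False,n=45): print(*x)
E
```

```text
(319, 180) [ 67 128 189]
(305, 265) [ 67 136 180]
(302, 200) [74 71 68]
(340, 120) [ 74 124 175]
(275, 200) [ 73 126  85]
(405, 320) [120  20  25]
(322, 222) [ 10 175 191]
[235. 265.] [560.5 404.9  59.9  12.9  63. ]
[306. 276.] [463.2 418.6  97.1  42.   84.9]
[240. 221.] [544.9 340.1  29.5  19.6 178.8]
[243. 189.] [542.7 299.1  53.9  28.2  87.6]
[320. 198.] [447.6 309.1  91.8  42.   99.6]
[229. 255.] [394.7 350.1  42.3  30.1  31. ]
[252. 237.] [451.4 289.6  52.9  44.3  95.1]
[246. 204.] [547.1 305.   70.   37.6  86.2]
[200. 223.] [463.9 416.8 268.6 163.4   2.9]
```

```bash
python3 -c "
from h import *
go(447.5,310,4.5,9.6)"
```

```text
shift cm [  0.16   3.29 -22.16] turn z 8.3 alt -171.7 j1,j6 [ 0.87 -0.84] tilt [0.01 0.01]
```

```bash
python3 -m creep '{"translation":[[0.2,3.3,-2],[0.2,3.3,-8],[0.2,3.3,-13],[0.2,3.3,-18],[0.2,3.3,-21],[0.2,3.3,-22.2],[0.2,3.3,-22.2],[0.2,3.3,-22.2]],"delta_rot":[[0,0,8.3],[0,0,8.3],[0,0,8.3],[0,0,8.3],[0,0,8.3],[0,0,8.3],[0,0,8.3],[0,0,8.3]],"hand":[6.5,6.5,6.5,6.5,6.5,6.5,6.5,6.5]}'; python3 -m creep '{"translation":[[0,0,0],[0,0,0],[0,0,0],[0,0,0],[0,0,0],[0,0,0]],"delta_rot":[[0,0,0],[0,0,0],[0,0,0],[0,0,0],[0,0,0],[0,0,0]],"hand":[4.8,4,3.5,3.5,3.5,3.5]}'
python3 -c "
from h import *
go(516.2,60.1,110,4.2)"
```

```text
clock: 8.78
position: [448.7, 312.0, 5.4]
ee_rot: [0.764, -0.645, 0.0, -0.002]
contact_force: [0.5, 0.2, 1.5]
gripper_width: 65.3
grasp_force: 0.0
clock: 9.52
position: [448.3, 311.9, 5.4]
ee_rot: [0.764, -0.645, 0.0, -0.001]
contact_force: [-0.8, -0.3, 6.7]
gripper_width: 40.2
grasp_force: 60.6
shift cm [  6.79 -25.18  10.46] turn z -5.5 alt 174.5 j1,j6 [ 0.91 -0.74] tilt [0.1 0.1]
```

```bash
python3 -m creep '{"translation":[[0,0,3],[0,0,7],[0,0,10.5],[1.5,-5,10.5],[3,-10.5,10.5],[4.5,-16,10.5],[6,-21,10.5],[6.8,-25.1,10.5]],"delta_rot":[[0,0,0],[0,0,0],[0,0,0],[0,0,-1],[0,0,-2],[0,0,-3],[0,0,-4],[0,0,-5.5]],"hand":[3.5,3.5,3.5,3.5,3.5,3.5,3.5,3.5]}'; python3 -m creep '{"translation":[[0,0,0],[0,0,0]],"delta_rot":[[0,0,0],[0,0,0]],"hand":[3.5,3.5]}'
python3 - <<'E'
from h import *
s=read_state();go(516.2,61,110,4.2,s)
p,d,c=grab("wrist");save(p,"w3.png")
p,d,c=grab("top");save(p,"t3.png",(280,150,420,250),4)
E
```

```text
clock: 10.52
position: [515.8, 58.4, 109.0]
ee_rot: [0.732, -0.682, -0.0, -0.0]
contact_force: [0.0, -0.1, -1.6]
gripper_width: 40.3
grasp_force: 61.3
clock: 10.78
position: [515.6, 60.3, 108.9]
ee_rot: [0.732, -0.681, -0.0, -0.0]
contact_force: [-0.6, 0.7, -1.4]
gripper_width: 40.3
grasp_force: 61.3
shift cm [0.06 0.07 0.11] turn z 0.0 alt -180.0 j1,j6 [ 0.43 -0.36] tilt [0.01 0.02]
```

View pics/w3.png

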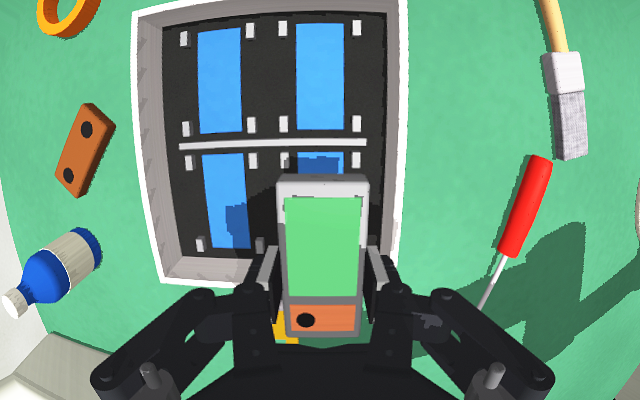

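The unit is held level. Its rear edge is at row 335, and its bright front face spans rows 178–195.

Run:
```python
from h import *
c=get_calibration("wrist");s=read_state();print(s["position"])
zt=s["position"][2]-5.4+18
e=plane(c,[(278,195),(368,195),(287,336),(360,336)],zt,True).round(1);print(e.tolist(),e.mean(0),zt)
e=plane(c,[(277,182),(368,180)],zt-18,True).round(1);print(e.tolist())
p=get_image("wrist")[0]
for q in blobs(p,(100,100,80),(125,255,255),300): print("bl",q.reshape(-1,2).mean(0).round(),rect(c,q,10,True))
```

```text
[515.62025249  61.10867195 108.90963045]
[[537.3, 22.8], [498.0, 19.8], [531.4, 103.8], [491.1, 100.8]] [514.45  61.8 ] 121.50963045210891
[[540.4, 21.7], [495.7, 17.4]]
bl [ 43. 279.] [894.9 205.1 164.3  70.6  33.1]
bl [ 89. 244.] [765.4 128.1  51.3  33.  119.6]
bl [226. 199.] [596.4  66.8  84.8  37.1  94.3]
bl [320. 162.] [519.3  27.9  36.4  17.8   4.2]
bl [220.  80.] [604.  -34.6  84.6  37.4  94.4]
bl [320.  75.] [524.3 -40.9  84.1  37.1  94.1]
```

```bash
python3 -m creep '{"translation":[[0.1,-0.05,-3],[0.1,-0.05,-6],[0.1,-0.05,-8],[0.1,-0.05,-9],[0.1,-0.05,-9.3],[0.1,-0.05,-9.3]],"delta_rot":[[0,0,0],[0,0,0],[0,0,0],[0,0,0],[0,0,0],[0,0,0]],"hand":[3.5,3.5,3.5,3.5,3.5,3.5]}'
```

```text
clock: 11.68
position: [517.2, 60.2, 16.3]
ee_rot: [0.733, -0.681, 0.0, -0.0]
contact_force: [0.4, -0.1, -1.1]
gripper_width: 40.3
grasp_force: 61.3
```

```bash
python3 -m creep '{"translation":[[0,0,0],[0,0,0],[0,0,0],[0,0,3],[0,0,8],[0,0,13],[-1,6,18],[-2,12,18]],"delta_rot":[[0,0,0],[0,0,0],[0,0,0],[0,0,0],[0,0,0],[0,0,0],[0,0,0],[0,0,0]],"hand":[5.8,5.8,5.8,5.8,6,6,6.5,6.5]}'; python3 -m creep '{"translation":[[-1,6,0],[-2,12,0],[-3,18,0],[-3.4,20,0],[-3.4,20,0],[-3.4,20,0]],"delta_rot":[[0,0,0],[0,0,0],[0,0,0],[0,0,0],[0,0,0],[0,0,0]],"hand":[6.5,6.5,6.5,6.5,6.5,6.5]}'
python3 - <<'E'
from h import *
s=read_state();print(s["position"])
p,d,c=grab("wrist")
for x in unitpose(p,c,(320,220),18,n=110): print(*x)
save(p,"w4.png",(160,0,480,400),1.4)
E
```

```text
clock: 12.68
position: [500.0, 169.6, 198.1]
ee_rot: [0.732, -0.682, 0.001, -0.004]
contact_force: [0.9, 1.6, 0.2]
gripper_width: 65.1
grasp_force: 0.0
clock: 13.42
position: [464.7, 367.1, 194.2]
ee_rot: [0.732, -0.681, 0.0, 0.0]
contact_force: [-0.8, 0.4, 0.3]
gripper_width: 65.0
grasp_force: 0.0
[464.68194551 367.128211   194.16242357]
[407. 271.] [351.1 473.1  75.3  19.4 116.5]
[237. 272.] [561.4 488.2  75.3  19.3  72. ]
[214. 256.] [584.4 474.   71.3  18.5  85.1]
[319. 224.] [463.6 420.6  93.5  42.   84.7]
[246. 150.] [547.2 340.1  35.5  19.8 177.2]
[248. 123.] [545.9 312.1  35.6  28.3   1.5]
```

View pics/w4.png

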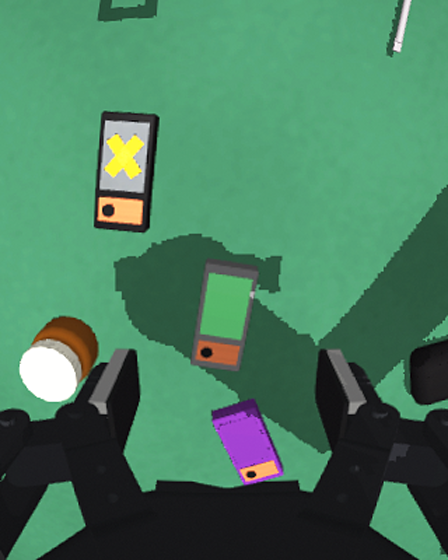

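Unit A is the grey one at crop (225,315). The purple look-alike is at (247,440) and the jar at (58,360), both clear of the grasp.

```bash
python3 -c "
from h import *
go(463.6,421.5,4.5,-5.3)"; python3 -m creep '{"translation":[[-0.1,5.4,-1],[-0.1,5.4,-7],[-0.1,5.4,-12],[-0.1,5.4,-16],[-0.1,5.4,-18],[-0.1,5.4,-19],[-0.1,5.4,-19],[-0.1,5.4,-19]],"delta_rot":[[0,0,-9.5],[0,0,-9.5],[0,0,-9.5],[0,0,-9.5],[0,0,-9.5],[0,0,-9.5],[0,0,-9.5],[0,0,-9.5]],"hand":[6.5,6.5,6.5,6.5,6.5,6.5,6.5,6.5]}'; python3 -m creep '{"translation":[[0,0,0],[0,0,0],[0,0,0],[0,0,0],[0,0,0],[0,0,0]],"delta_rot":[[0,0,0],[0,0,0],[0,0,0],[0,0,0],[0,0,0],[0,0,0]],"hand":[4.8,4,3.5,3.5,3.5,3.5]}'
python3 -c "
from h import *
go(524,-40.9,110,4.2)"
```

```text
shift cm [ -0.12   5.45 -18.98] turn z -9.4 alt 170.6 j1,j6 [ 0.94 -0.87] tilt [-0.02 -0.02]
clock: 14.48
position: [464.4, 422.9, 5.6]
ee_rot: [-0.673, 0.739, 0.0, 0.001]
contact_force: [-0.4, -0.3, 0.1]
gripper_width: 64.8
grasp_force: 0.0
clock: 15.22
position: [464.1, 423.1, 5.7]
ee_rot: [-0.674, 0.739, 0.0, 0.001]
contact_force: [-0.6, -1.5, 5.4]
gripper_width: 40.0
grasp_force: 61.1
shift cm [  5.99 -46.4   10.43] turn z 9.5 alt -170.5 j1,j6 [ 1.   -1.09] tilt [0.08 0.08]
```

```bash
python3 -m creep '{"translation":[[0,0,4],[0,0,10.5],[0.6,-6,10.5],[1.5,-12,10.5],[2.3,-18,10.5],[3,-24,10.5],[4,-30,10.5],[4.6,-36,10.5]],"delta_rot":[[0,0,0],[0,0,0],[0,0,2],[0,0,4],[0,0,6],[0,0,8],[0,0,9.5],[0,0,9.5]],"hand":[3.5,3.5,3.5,3.5,3.5,3.5,3.5,3.5]}'; python3 -c "
from h import *
go(524,-40.9,110,4.2)"
```

```text
clock: 16.23
position: [509.5, 60.7, 109.2]
ee_rot: [0.733, -0.681, -0.0, -0.0]
contact_force: [0.7, -0.4, -1.3]
gripper_width: 40.0
grasp_force: 61.2
shift cm [  1.45 -10.16   0.08] turn z 0.0 alt -180.0 j1,j6 [ 0.44 -0.36] tilt [0.01 0.01]
```

```bash
python3 -m creep '{"translation":[[0.7,-5,0],[1.45,-10,0],[1.45,-10,0],[1.45,-10,0],[1.45,-10,0]],"delta_rot":[[0,0,0],[0,0,0],[0,0,0],[0,0,0],[0,0,0]],"hand":[3.5,3.5,3.5,3.5,3.5]}'
python3 - <<'E'
from h import *
s=read_state();print(s["position"],s["gripper_width"]);go(524.2,-40.9,110,4.2,s)
p,d,c=grab("wrist")
zt=s["position"][2]-5.6+18
h=cv2.cvtColor(p,cv2.COLOR_RGB2HSV)
for q in blobs(p,(50,60,120),(75,200,255),300,(260,140,400,340)): print("green",cv2.boundingRect(q),rect(c,q,zt,True))
for q in blobs(p,(5,90,90),(20,255,255),100,(270,250,380,350)): print("cop",cv2.boundingRect(q),rect(c,q,zt,True))
t,d,ct=grab("top");save(np.hstack([p[:,200:440],cv2.resize(t[150:250,280:420],None,fx=4,fy=4)]),"w5.png")
E
```

```text
clock: 16.85
position: [524.0, -36.6, 109.1]
ee_rot: [0.733, -0.68, -0.0, 0.0]
contact_force: [-0.0, 0.7, -2.1]
gripper_width: 40.4
grasp_force: 61.2
[523.95995377 -36.604698   109.14021207] 40.40911122802899
shift cm [ 0.02 -0.43  0.09] turn z -0.1 alt 179.9 j1,j6 [ 0.24 -0.16] tilt [-0.01  0.01]
green (284, 201, 77, 98) [524.2 -47.8  51.7  34.3  94.3]
cop (290, 307, 66, 26) [521.2  -7.3  34.1  18.    4.3]
```

View pics/w5.png

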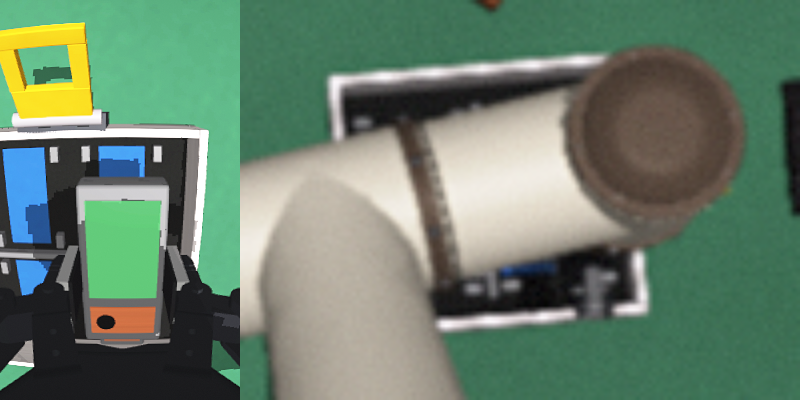

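```bash
python3 -m creep '{"translation":[[0.02,-0.5,0],[0.02,-0.5,-3],[0.02,-0.5,-6],[0.02,-0.5,-8],[0.02,-0.5,-9],[0.02,-0.5,-9.3],[0.02,-0.5,-9.3]],"delta_rot":[[0,0,0],[0,0,0],[0,0,0],[0,0,0],[0,0,0],[0,0,0],[0,0,0]],"hand":[3.5,3.5,3.5,3.5,3.5,3.5,3.5]}'
```

```text
clock: 17.82
position: [524.8, -42.5, 16.7]
ee_rot: [0.732, -0.681, 0.0, -0.0]
contact_force: [0.1, 0.4, -1.3]
gripper_width: 40.6
grasp_force: 61.2
```

```bash
python3 -m creep '{"translation":[[0,0,0],[0,0,0],[0,0,0],[0,0,3],[0,0,8],[0,0,14],[-2,-5,20],[-4,-10,23]],"delta_rot":[[0,0,0],[0,0,0],[0,0,0],[0,0,0],[0,0,0],[0,0,0],[0,0,0],[0,0,0]],"hand":[5.8,5.8,5.8,5.8,6,6,6.5,6.5]}'; python3 -m creep '{"translation":[[-3,-6,0],[-6,-12,0],[-9,-17,0],[-9,-17,0],[-9,-17,0],[-9,-17,0]],"delta_rot":[[0,0,0],[0,0,0],[0,0,0],[0,0,0],[0,0,0],[0,0,0]],"hand":[6.5,6.5,6.5,6.5,6.5,6.5]}'
python3 - <<'E'
from h import *
s=read_state();print(s["position"])
p,d,c=grab("wrist")
for q in blobs(p,(0,0,60),(180,45,255),2000): print("white",cv2.boundingRect(q),rect(c,q,14,True))
for q in blobs(p,(0,0,0),(180,255,50),150,(200,60,440,260)): print("blk",cv2.boundingRect(q),rect(c,q,59,True))
t,d,ct=grab("top")
for q in blobs(t,(0,0,0),(180,255,45),15,(430,225,515,295)): print("topblk",cv2.boundingRect(q),rect(ct,q,59))
for q in blobs(t,(0,0,60),(180,45,255),1000,(425,220,520,300)): print("topwhite",cv2.boundingRect(q),rect(ct,q,14))
save(np.hstack([p[:,120:520],cv2.resize(t[150:250,280:380],None,fx=4,fy=4)]),"w6.png")
E
```

```text
clock: 18.82
position: [489.7, -130.2, 239.9]
ee_rot: [0.733, -0.68, 0.001, -0.001]
contact_force: [1.4, -1.0, 0.1]
gripper_width: 64.9
grasp_force: 0.0
clock: 19.58
position: [400.0, -298.9, 237.2]
ee_rot: [0.733, -0.68, 0.0, -0.0]
contact_force: [-0.3, 0.6, 0.0]
gripper_width: 65.1
grasp_force: 0.0
[ 400.03802267 -298.90541074  237.16584907]
white (540, 301, 100, 99) [-648.5  336.3 1239.2  297.1  138.8]
white (262, 10, 178, 195) [ 372.5 -376.9  219.6  195.8   88.1]
white (0, 0, 88, 400) [1281.1  287.9 1847.3  522.8   58.8]
blk (200, 101, 10, 115) [ 531.4 -311.7  129.9   11.8   89.1]
blk (341, 66, 25, 84) [ 374.4 -376.8   87.3   15.9   88. ]
topblk (490, 252, 25, 30) [ 353.4 -444.2   80.7   69.   175.1]
topwhite (425, 220, 86, 80) [ 376.9 -362.6  249.3  233.7   89.4]
```

View pics/w6.png

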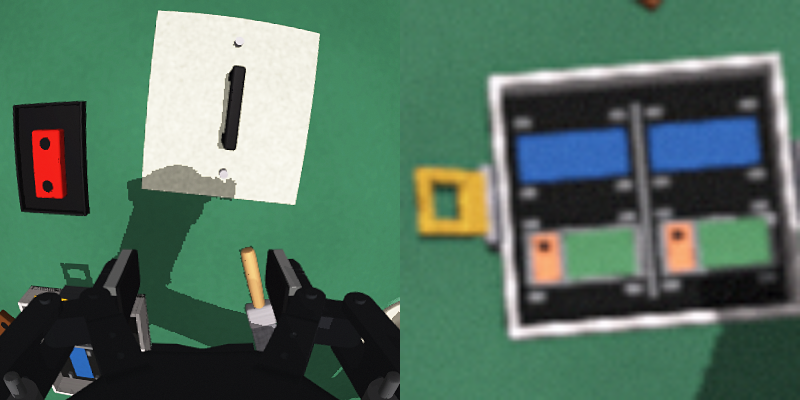

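Both units lie in their nests and the red blank is in the tray. The cover is at about (373,-377), 88° long axis, and its handle is at pixel (353,108). Taking the cover by its handle.

```bash
python3 -c "
from h import *
go(373.7,-377,33,-1.9)"
```

```text
shift cm [ -2.65  -7.82 -20.42] turn z -6.2 alt 173.8 j1,j6 [-0.32  0.39] tilt [0.01 0.  ]
```

```bash
python3 -m creep '{"translation":[[-1.5,-4,-3],[-2.6,-7.8,-6],[-2.6,-7.8,-10],[-2.6,-7.8,-13],[-2.6,-7.8,-13],[-2.6,-7.8,-13]],"delta_rot":[[0,0,-3],[0,0,-6.2],[0,0,-6.2],[0,0,-6.2],[0,0,-6.2],[0,0,-6.2]],"hand":[6,6,6,6,6,6]}'
python3 - <<'E'
from h import *
s=read_state();p,d,c=grab("wrist")
for q in blobs(p,(0,0,0),(180,255,50),150,(270,60,400,330)): print("blk",cv2.boundingRect(q),rect(c,q,59,True))
go(373.7,-377,33,-1.9,s);save(p,"w7.png")
E
```

```text
clock: 20.42
position: [374.8, -377.9, 108.4]
ee_rot: [-0.695, 0.719, -0.001, 0.0]
contact_force: [0.1, -0.5, 0.2]
gripper_width: 60.0
grasp_force: 0.0
blk (380, 249, 20, 81) [ 324.3 -320.5   77.6   14.    99.1]
blk (316, 155, 21, 126) [ 371.9 -380.1   90.1   13.1   87.7]
shift cm [-0.11  0.09 -7.54] turn z 0.0 alt -180.0 j1,j6 [-0.48  0.45] tilt [ 0.09 -0.09]
```

View pics/w7.png

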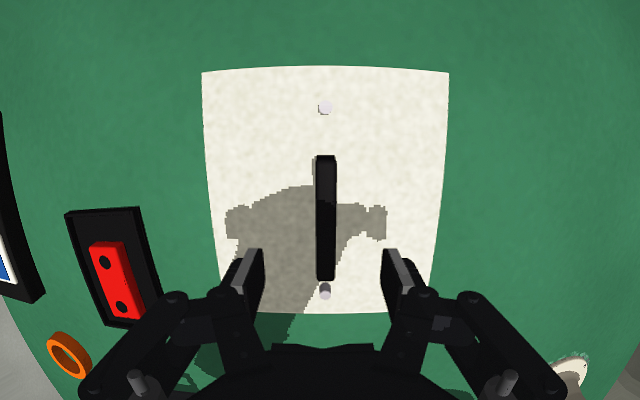

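The handle runs along column 326, rows 155–281, centred between the fingers. Descending.

```bash
python3 -m creep '{"translation":[[-0.2,-0.05,-3],[-0.2,-0.05,-6],[-0.2,-0.05,-7.5],[-0.2,-0.05,-7.5],[-0.2,-0.05,-7.5]],"delta_rot":[[0,0,0],[0,0,0],[0,0,0],[0,0,0],[0,0,0]],"hand":[6,6,6,6,6]}'; python3 -m creep '{"translation":[[0,0,0],[0,0,0],[0,0,0],[0,0,0],[0,0,0],[0,0,0],[0,0,0]],"delta_rot":[[0,0,0],[0,0,0],[0,0,0],[0,0,0],[0,0,0],[0,0,0],[0,0,0]],"hand":[4,3,2,1,1,1,1]}'
```

```text
clock: 21.1
position: [372.5, -378.8, 33.5]
ee_rot: [-0.695, 0.719, -0.001, 0.0]
contact_force: [-0.2, 0.5, -0.1]
gripper_width: 59.9
grasp_force: 0.0
clock: 21.98
position: [371.8, -378.5, 32.6]
ee_rot: [-0.695, 0.719, -0.0, 0.0]
contact_force: [0.7, 1.6, 5.0]
gripper_width: 12.7
grasp_force: 59.4
```

```bash
python3 -m creep '{"translation":[[0,0,2],[0,0,5],[0,0,9],[0,0,13],[0,0,15.5],[0,0,15.5]],"delta_rot":[[0,0,0],[0,0,0],[0,0,0],[0,0,0],[0,0,0],[0,0,0]],"hand":[0.9,0.9,0.9,0.9,0.9,0.9]}'
python3 -c "
from h import *
go(560,12.6,185,4.2)"
```

```text
clock: 22.72
position: [371.7, -378.3, 187.7]
ee_rot: [-0.694, 0.72, -0.001, 0.001]
contact_force: [-0.1, -0.2, -3.9]
gripper_width: 13.0
grasp_force: 58.9
shift cm [18.83 39.09 -0.27] turn z 6.3 alt -173.7 j1,j6 [-0.49  0.45] tilt [ 0.13 -0.03]
```

```bash
python3 -m creep '{"translation":[[1.5,3,0],[4.5,9.5,0],[7.5,16,0],[10.5,22,0],[13.5,28,0],[16,34,0],[18,37.5,0],[18.8,39,0]],"delta_rot":[[0,0,0],[0,0,1],[0,0,2],[0,0,3],[0,0,4],[0,0,5],[0,0,6],[0,0,6.3]],"hand":[0.9,0.9,0.9,0.9,0.9,0.9,0.9,0.9]}';  python3 -m creep '{"translation":[[0,0,0],[0,0,-2],[0,0,-4],[0,0,-4],[0,0,-4]],"delta_rot":[[0,0,0],[0,0,0],[0,0,0],[0,0,0],[0,0,0]],"hand":[0.9,0.9,0.9,0.9,0.9]}'
python3 - <<'E'
from h import *
s=read_state();print(s["position"]);go(560,12.6,150,4.2,s)
p,d,c=grab("wrist");save(p,"w8.png")
z=s["position"][2]-32.6+14
for q in blobs(p,(0,0,60),(180,45,255),2000): print("white",cv2.boundingRect(q),rect(c,q,z,True))
for q in blobs(p,(0,0,0),(180,255,50),150,(290,100,350,330)): print("blk",cv2.boundingRect(q),rect(c,q,z+45,True))
E
```

```text
clock: 23.72
position: [559.2, 14.5, 184.0]
ee_rot: [0.734, -0.679, -0.002, 0.002]
contact_force: [0.3, -0.3, -3.8]
gripper_width: 13.2
grasp_force: 58.9
clock: 24.35
position: [559.4, 10.8, 147.4]
ee_rot: [0.733, -0.681, 0.0, 0.0]
contact_force: [-0.6, -0.2, -3.6]
gripper_width: 12.8
grasp_force: 59.0
[559.38850715  10.84220412 147.4054122 ]
shift cm [0.06 0.18 0.26] turn z -0.0 alt 180.0 j1,j6 [ 0.31 -0.24] tilt [ 0.   -0.02]
white (150, 49, 345, 265) [560.6 -15.4 194.2 164.1   4.3]
white (0, 0, 135, 400) [921.8 236.  814.9 288.2  58.8]
blk (290, 179, 60, 151) [561.2  -2.4  74.   28.6  94.4]
```

View pics/w8.png

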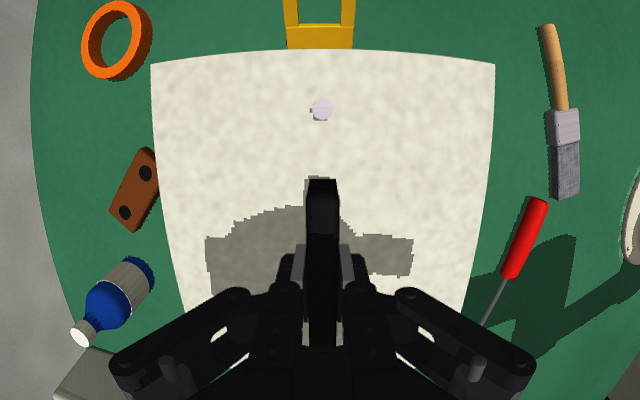

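Measured from its edges, the held cover's centre is at (558.5,12.5), with the plate spanning columns 150–495. It needs about +1.5 mm in x.

```bash
python3 -m creep '{"translation":[[0.15,0,-2],[0.15,0,-4],[0.15,0,-5.5],[0.15,0,-5.5],[0.15,0,-5.5]],"delta_rot":[[0,0,0],[0,0,0],[0,0,0],[0,0,0],[0,0,0]],"hand":[0.9,0.9,0.9,0.9,0.9]}'; python3 -m creep '{"translation":[[0,0,-0.4],[0,0,-0.8],[0,0,-1.2],[0,0,-1.6],[0,0,-1.7],[0,0,-1.7]],"delta_rot":[[0,0,0],[0,0,0],[0,0,0],[0,0,0],[0,0,0],[0,0,0]],"hand":[0.9,0.9,0.9,0.9,0.9,0.9]}'
```

```text
clock: 25.02
position: [561.7, 11.8, 93.0]
ee_rot: [0.733, -0.68, 0.001, -0.001]
contact_force: [0.4, -0.0, -3.3]
gripper_width: 13.1
grasp_force: 59.0
clock: 25.78
position: [561.0, 11.7, 75.1]
ee_rot: [0.733, -0.68, -0.0, 0.0]
contact_force: [-0.4, 0.1, -4.1]
gripper_width: 12.8
grasp_force: 59.0
```

```bash
python3 -m creep '{"translation":[[0,0,-0.1],[0,0,-0.1],[0,0,-0.1],[0,0,-0.1]],"delta_rot":[[0,0,0],[0,0,0],[0,0,0],[0,0,0]],"hand":[0.9,0.9,0.9,0.9]}';python3 -m creep '{"translation":[[0,0,0],[0,0,0],[0,0,0],[0,0,1],[0,0,6],[0,0,12],[0,0,16],[0,0,16]],"delta_rot":[[0,0,0],[0,0,0],[0,0,0],[0,0,0],[0,0,0],[0,0,0],[0,0,0],[0,0,0]],"hand":[3,5,5,5,5,4,2,0]}'
python3 - <<'E'
from h import *
s=read_state();p,d,c=grab("wrist");save(p,"w9.png")
for q in blobs(p,(0,0,60),(180,45,255),2000): print("white",cv2.boundingRect(q),rect(c,q,56,True))
for q in blobs(p,(15,120,120),(35,255,255),100): print("yel",cv2.boundingRect(q),rect(c,q,60,True))
E
```

```text
clock: 26.28
position: [561.2, 11.8, 74.6]
ee_rot: [0.733, -0.68, 0.0, -0.0]
contact_force: [-1.3, 0.6, 1.7]
gripper_width: 13.2
grasp_force: 59.5
clock: 27.28
position: [563.0, 12.1, 239.2]
ee_rot: [0.733, -0.68, 0.003, -0.004]
contact_force: [0.2, -0.1, 0.4]
gripper_width: 3.9
grasp_force: 0.0
white (594, 287, 46, 113) [-412.9  556.4  931.3  180.9  138. ]
white (586, 137, 54, 108) [ 96.    2.8 201.3 154.9 113.2]
white (234, 64, 185, 225) [559.9  21.4 262.  195.7  94.3]
white (0, 0, 166, 400) [1314.8  574.3 1781.4  612.2   58.2]
yel (319, 278, 7, 18) [554.3 147.5  25.5   7.5  94.6]
yel (506, 36, 23, 70) [ 349.  -138.5   83.4   17.   108.6]
yel (143, 22, 42, 56) [ 745.4 -120.2   66.5   35.2   52.8]
yel (300, 12, 52, 55) [ 572.  -135.7   59.    52.    94.4]
```

View pics/w9.png

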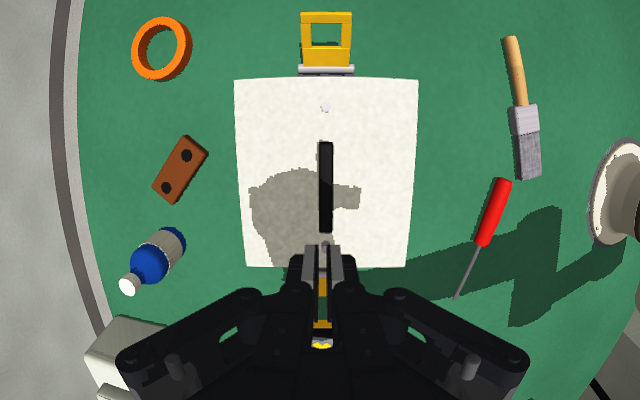

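The cover is down and level in the picture, with edges at columns 234–419. The right hasp is at (326,40), leaning outward. I'll use the depth image to check the cover height and both hasp angles before closing them.

```bash
python3 -m creep '{"translation":[[0,7,0],[-1,14,0],[-1.4,19.3,0],[-1.4,19.3,0],[-1.4,19.3,0]],"delta_rot":[[0,0,0],[0,0,0],[0,0,0],[0,0,0],[0,0,0]],"hand":[2.4,2.4,2.4,2.4,2.4]}'
cat >> h.py <<'E'
def cloud(n):
    p,d,c=grab(n);v,u=np.mgrid[:400,:640];uv=np.c_[u.ravel(),v.ravel()]
    r=ray(c,uv);X=c["xyz"]+r*d.reshape(-1,1);X[d.ravel()==0]=np.nan
    a=np.radians(4.2);q=X-[560,12.6,0];L=np.c_[q[:,0]*np.cos(a)+q[:,1]*np.sin(a),-q[:,0]*np.sin(a)+q[:,1]*np.cos(a),q[:,2]]
    return p,X,L
def report():
    for n in("top","scene"):
        p,X,L=cloud(n);h=cv2.cvtColor(p,cv2.COLOR_RGB2HSV).reshape(-1,3).astype(int);x,y,z=L.T
        w=(h[:,1]<45)&(h[:,2]>80)&(abs(x)<88)&(abs(y)<100)&(z>35)&(z<75)
        if w.sum()>50:
            A=np.c_[x[w],y[w],np.ones(w.sum())];f=np.linalg.lstsq(A,z[w],rcond=None)[0];print(n,"cover z",np.median(z[w]).round(1),"slope mm over +-100",(f[:2]*100).round(1),w.sum())
        ye=(h[:,0]>15)&(h[:,0]<35)&(h[:,1]>120)&(h[:,2]>90)&(abs(x)<35)&(z>30)&(z<140)
        for s,nm in((1,"left"),(-1,"right")):
            k=ye&(s*y>40)&(s*y<200)
            if k.sum()>5: print(n,nm,k.sum(),"y",np.percentile(y[k],[3,50,97]).round(),"z",np.percentile(z[k],[3,50,97]).round())
E
python3 -c "
from h import *
report();go(545.9,205,95,4.2)"
```

```text
clock: 27.95
position: [546.2, 204.8, 232.8]
ee_rot: [0.733, -0.68, -0.0, 0.001]
contact_force: [0.9, -0.9, -0.6]
gripper_width: 23.9
grasp_force: 0.0
top cover z 55.2 slope mm over +-100 [0.  0.1] 3772
top left 199 y [121. 138. 165.] z [ 66.  83. 105.]
top right 228 y [-166. -139. -121.] z [ 64.  80. 105.]
scene cover z 57.7 slope mm over +-100 [-0.3  0.1] 2409
scene left 174 y [122. 139. 164.] z [ 66.  83. 107.]
scene right 133 y [-165. -142. -122.] z [ 68.  87. 107.]
shift cm [ -0.08   0.15 -13.84] turn z -0.0 alt 180.0 j1,j6 [ 0.63 -0.56] tilt [-0.08 -0.06]
```

The cover plane is at z≈56 and level, so it's seated. Both hasps lean outward to y≈±165. Closing the left one.

```bash
python3 -m creep '{"translation":[[0,0.1,-5],[0,0.1,-10],[0,0.1,-14],[0,0.1,-14],[0.1,-1.5,-14],[0.2,-2.5,-14],[0.3,-3.5,-14],[0.35,-4.5,-14]],"delta_rot":[[0,0,0],[0,0,0],[0,0,0],[0,0,0],[0,0,0],[0,0,0],[0,0,0],[0,0,0]],"hand":[2.4,2.4,2.4,2.4,2.4,2.4,2.4,2.4]}'; python3 -m creep '{"translation":[[0.1,-1,0],[0.15,-2,0],[0.2,-3,0],[0.3,-4,0],[0.35,-5,0],[0.35,-5,0],[0.35,-5,0]],"delta_rot":[[0,0,0],[0,0,0],[0,0,0],[0,0,0],[0,0,0],[0,0,0],[0,0,0]],"hand":[2.4,2.4,2.4,2.4,2.4,2.4,2.4]}'
```

```text
clock: 29.05
position: [550.6, 158.8, 94.8]
ee_rot: [0.733, -0.68, 0.0, -0.0]
contact_force: [0.1, 0.3, 0.9]
gripper_width: 23.8
grasp_force: 0.2
clock: 29.92
position: [554.0, 109.7, 94.1]
ee_rot: [0.733, -0.68, 0.0, -0.0]
contact_force: [-0.7, 0.7, -0.1]
gripper_width: 24.3
grasp_force: 0.0
```

```bash
python3 -c "
from h import *
report();go(554,100,63,4.2)"
```

```text
top cover z 55.2 slope mm over +-100 [ 0. -0.] 3059
top left 41 y [ 61.  71. 115.] z [63. 84. 92.]
top right 227 y [-165. -139. -122.] z [ 65.  81. 105.]
scene cover z 57.6 slope mm over +-100 [-0.2 -0.1] 2278
scene left 125 y [ 59.  85. 111.] z [57. 77. 89.]
scene right 130 y [-164. -142. -122.] z [ 70.  89. 108.]
shift cm [ 0.   -1.   -3.11] turn z -0.1 alt 179.9 j1,j6 [ 0.48 -0.41] tilt [0. 0.]
```

```bash
python3 -m creep '{"translation":[[0,0,3],[0.1,-3.1,3],[0.1,-3.1,2],[0.1,-3.1,1],[0.1,-3.1,0],[0.1,-3.1,-1],[0.1,-3.1,-2],[0.1,-3.1,-2]],"delta_rot":[[0,0,0],[0,0,0],[0,0,0],[0,0,0],[0,0,0],[0,0,0],[0,0,0],[0,0,0]],"hand":[2.4,2.4,2.4,2.4,2.4,2.4,2.4,2.4]}'; python3 -c "
from h import *
report();go(555,78.5,63,4.2)"
```

```text
clock: 31.02
position: [554.3, 78.6, 73.0]
ee_rot: [0.733, -0.68, -0.0, 0.001]
contact_force: [-0.1, 0.3, -0.4]
gripper_width: 23.8
grasp_force: 0.0
top cover z 55.1 slope mm over +-100 [ 0.1 -0. ] 2581
top left 37 y [ 77.  95. 112.] z [59. 62. 65.]
top right 228 y [-165. -139. -121.] z [ 64.  81. 105.]
scene cover z 57.6 slope mm over +-100 [-0.1 -0.1] 2131
scene left 111 y [ 55.  82. 111.] z [59. 64. 70.]
scene right 131 y [-164. -143. -123.] z [ 71.  90. 107.]
shift cm [-0.01 -0.03 -1.11] turn z -0.1 alt 179.9 j1,j6 [ 0.43 -0.36] tilt [ 0.01 -0.01]
```

Nearly flat. I'll press it gently down.

```bash
python3 -m creep '{"translation":[[0,0,-0.3],[0,0,-0.5],[0,0,-0.7],[0,0,-0.9],[0,0,-0.9]],"delta_rot":[[0,0,0],[0,0,0],[0,0,0],[0,0,0],[0,0,0]],"hand":[2.4,2.4,2.4,2.4,2.4]}'
```

```text
clock: 31.75
position: [554.9, 78.7, 65.0]
ee_rot: [0.733, -0.68, -0.0, 0.0]
contact_force: [-0.6, -0.5, 0.3]
gripper_width: 23.9
grasp_force: 0.0
```

```bash
python3 -m creep '{"translation":[[0,0,-0.2],[0,0,-0.3],[0,0,-0.4],[0,0,-0.4]],"delta_rot":[[0,0,0],[0,0,0],[0,0,0],[0,0,0]],"hand":[2.4,2.4,2.4,2.4]}'
```

```text
clock: 32.25
position: [555.2, 78.8, 62.8]
ee_rot: [0.733, -0.68, 0.0, -0.0]
contact_force: [-3.6, -0.0, 9.1]
gripper_width: 24.2
grasp_force: 4.7
```

It's pressed flat (9 N contact). Now the right hasp.

```bash
python3 -m creep '{"translation":[[0,0,6],[0,0,12],[0.3,-5,15],[0.7,-11,15],[1.1,-17,15],[1.5,-22,15],[1.9,-26.1,15],[1.9,-26.1,15]],"delta_rot":[[0,0,0],[0,0,0],[0,0,0],[0,0,0],[0,0,0],[0,0,0],[0,0,0],[0,0,0]],"hand":[2.4,2.4,2.4,2.4,2.4,2.4,2.4,2.4]}';  python3 -c "
from h import *
report();go(574.3,-182,93,4.2)"
```

```text
clock: 33.25
position: [573.6, -184.8, 210.5]
ee_rot: [0.732, -0.682, -0.0, 0.0]
contact_force: [0.8, 1.5, 0.5]
gripper_width: 24.0
grasp_force: 0.0
top cover z 55.2 slope mm over +-100 [-0.  0.] 2772
top left 199 y [ 56.  94. 112.] z [58. 62. 66.]
scene cover z 57.6 slope mm over +-100 [-0.1  0.1] 2245
scene left 152 y [ 55.  91. 113.] z [56. 64. 71.]
scene right 129 y [-164. -142. -121.] z [ 68.  87. 107.]
shift cm [  0.07   0.04 -11.77] turn z -0.0 alt 180.0 j1,j6 [-0.04  0.11] tilt [-0.04  0.02]
```

```bash
python3 -m creep '{"translation":[[0,0,-5],[0,0,-10],[0,0,-11.8],[0,0,-11.8],[-0.1,1.5,-11.8],[-0.2,2.5,-11.8],[-0.3,3.5,-11.8],[-0.35,4.5,-11.8]],"delta_rot":[[0,0,0],[0,0,0],[0,0,0],[0,0,0],[0,0,0],[0,0,0],[0,0,0],[0,0,0]],"hand":[2.4,2.4,2.4,2.4,2.4,2.4,2.4,2.4]}'; python3 -m creep '{"translation":[[-0.1,1,0],[-0.15,2,0],[-0.2,3,0],[-0.3,4,0],[-0.35,5,0],[-0.35,5,0],[-0.35,5,0],[-0.35,5,0]],"delta_rot":[[0,0,0],[0,0,0],[0,0,0],[0,0,0],[0,0,0],[0,0,0],[0,0,0],[0,0,0]],"hand":[2.4,2.4,2.4,2.4,2.4,2.4,2.4,2.4]}'; python3 -c "
from h import *
go(564.8,-53.2,73,4.2)"
```

```text
clock: 34.35
position: [570.3, -136.2, 93.5]
ee_rot: [0.733, -0.68, 0.0, -0.0]
contact_force: [0.4, -0.1, 0.3]
gripper_width: 24.1
grasp_force: 0.2
clock: 35.35
position: [566.9, -87.5, 93.1]
ee_rot: [0.733, -0.68, -0.0, -0.0]
contact_force: [0.1, 0.7, -0.2]
gripper_width: 24.1
grasp_force: 0.0
shift cm [-0.21  3.43 -2.01] turn z -0.0 alt 180.0 j1,j6 [ 0.13 -0.05] tilt [0. 0.]
```

```bash
python3 -m creep '{"translation":[[0,0,3],[-0.2,3.4,3],[-0.2,3.4,1.5],[-0.2,3.4,0],[-0.2,3.4,-1],[-0.2,3.4,-2],[-0.2,3.4,-2.5],[-0.2,3.4,-2.7]],"delta_rot":[[0,0,0],[0,0,0],[0,0,0],[0,0,0],[0,0,0],[0,0,0],[0,0,0],[0,0,0]],"hand":[2.4,2.4,2.4,2.4,2.4,2.4,2.4,2.4]}'; python3 -m creep '{"translation":[[0,0,-0.2],[0,0,-0.3],[0,0,-0.35],[0,0,-0.35]],"delta_rot":[[0,0,0],[0,0,0],[0,0,0],[0,0,0]],"hand":[2.4,2.4,2.4,2.4]}'
```

```text
clock: 36.35
position: [564.9, -53.4, 65.8]
ee_rot: [0.733, -0.68, -0.0, 0.0]
contact_force: [-0.3, 0.0, -0.2]
gripper_width: 23.7
grasp_force: 0.0
clock: 36.85
position: [565.1, -53.2, 63.0]
ee_rot: [0.733, -0.68, 0.0, -0.0]
contact_force: [0.3, 0.6, 1.8]
gripper_width: 24.1
grasp_force: 0.9
```

Lift clear and check the whole scene.

```bash
python3 -m creep '{"translation":[[0,0,6],[0,0,12],[0,0,18],[-4,-5,18],[-8,-10,18],[-10,-16,18],[-12,-22,18],[-12,-22,18]],"delta_rot":[[0,0,0],[0,0,0],[0,0,0],[0,0,0],[0,0,0],[0,0,0],[0,0,0],[0,0,0]],"hand":[2.4,2.4,2.4,2.4,2.4,2.4,2.4,2.4]}';  python3 -c "
from h import *
report()
p,_,c=grab('top');save(p,'end.png',(140,110,520,310),2.1)"
```

```text
clock: 37.85
position: [443.2, -276.2, 242.6]
ee_rot: [0.731, -0.682, 0.0, 0.0]
contact_force: [-0.4, -0.0, -0.7]
gripper_width: 24.0
grasp_force: 0.0
top cover z 55.1 slope mm over +-100 [-0.1  0. ] 3376
top left 197 y [ 56.  94. 112.] z [58. 62. 66.]
top right 209 y [-112.  -93.  -56.] z [57. 62. 66.]
scene cover z 57.7 slope mm over +-100 [-0.2  0.1] 2053
scene left 151 y [ 54.  92. 112.] z [57. 63. 72.]
scene right 166 y [-112.  -91.  -57.] z [59. 64. 68.]
```

View pics/end.png

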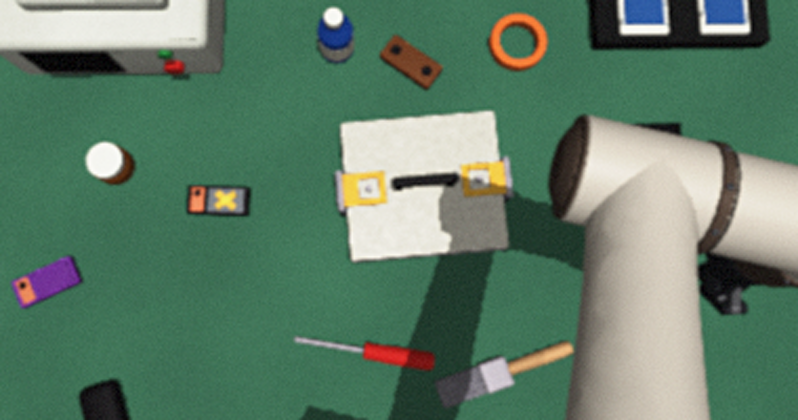

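The end picture shows the cover level with both hasps flat over their studs at (368,188) and (480,180). The bottle, jar, tape and reject are where they started, and no grey unit is left on the bench.

```bash
python3 -c "
from bench import *
print(job_done())"
```

```text
the job is handed in; nothing more can be done
None
```

The job is done and handed in at about 38 s: the red blank is in the tray, both grey units are in nests, the cover is seated level, and both hasps are flat over their studs.

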